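# Open the air-line filter box

### The arm

A 6-joint arm with a two-finger parallel gripper is mounted at the origin on the work surface. World frame = base frame: x ahead of the robot, y to its left, z up, the work surface at z = 0. Lengths are in m, angles in rad, forces in N, time in s.
With the tool pointing down it reaches from about 0.325 to 0.775 m from the base axis. Payload 5.5 kg.
Tool frame: the origin (TCP) lies at the very end of the fingers, on their centre line; the grasp point (between the pads) lies 19 mm behind it; z points along the fingers, y is the line along which they close (so a half turn about z gives the same grasp; the last joint's range is limited). The gripper opens to 88 mm and grips with 3 to 60 N. Pads are 20 mm wide; open, the fingers measure 115 mm over their backs; the gripper's body (75 mm by 178 mm) begins 61 mm behind the grasp point.
Start: joints at [1.27, 0.091, 1.231, -0, 1.82, -0.057], TCP at [0.145, 0.582, 0.223] pointing down, gripper open.
Joint ranges: [-2.87, 2.87], [-0.86, 2.18], [0.17, 2.46], [-1.51, 4.65], [0.06, 2.69], [-2.65, 2.65]. Speed limits (rad/s): [2.57, 2.57, 3.01, 3.14, 3.14, 3.14].

### API

Orientations are given as a rotation vector (axis times angle).
In Python, from bench import env, cams gives the robot as it stands.
- The arm moves only by the tool servo_tool, never from a script. Its argument "deltas" is a list of rows, each a list of 3 entries, a list of its own where there are three numbers: the shift along the tool's x, y, z in m, then the turn about the tool's z in degrees, then the closure, from 0 (fully open) to 1 (shut). A call has 1 to 20 rows; each row is the pose to reach, as a shift and turn from the pose commanded when the call began, along the tool's axes at that moment; what a row does not reach only later rows make up. A row lasts 1/12 s, in which the tool goes at most 41.7 mm and 7.16 degrees, less where a joint would pass 70% of its speed; a pose out of reach is approached as far as the arm can. A call with a gripper value outside its range is refused whole. The fingers move at their own pace and stop on an object; "squeeze" is the grip in N (left out, the last holds). Time passes only in rows, so rows that repeat a pose let the fingers close. It gives the time, the measured TCP pose, the force and the opening at its end, in the units of the state.
- env.read_state(): the state, without advancing time (a new reading comes with each control period).
- cams.grab_frame(name): name is "side" or "top"; returns the picture (400x640x3 uint8, red, green, blue); there is no depth.
- cams.calibration(name): a dict with "intrinsics" (3x3 intrinsics, pixels), "R" (3x3) and "t" (3): a world point X has camera coordinates R X + t. Camera axes: x right, y down, z forward; pixel columns grow to the right and rows downward; lengths in m; the calibration is good to about 2 mm. A picture is of the moment at which its call begins. calibration takes no time and is no camera call.
- env.finish_job(): hands the job in, once; it reports no verdict.
The state is a dict: "time": time; "joint_pos": joint angles; "qvel": joint speeds; "joint_torque": joint torques, N m; "ee_pos": TCP position; "tool_rot": TCP orientation; "contact_force": force on the tool from outside, world axes, zero at the start; "ft_torque": the same for the moment, N m; "opening": finger opening in m.
Only numpy, scipy, OpenCV 4.12 (cv2) and the standard library are available. Lean on these libraries where they do the work, as an engineer would, in place of code of your own. Each camera call takes 0.05 s, during which the arm holds its last target. There are 200 camera calls.

### The job

Two filter boxes of the bench air line stand on the lab bench; open the larger one. Press its snap tab all the way down, then push the released cover along its track by the rib, off its seat and up against the end stop, so that the filter well lies open. Only press and push: the cover must not be lifted or tipped, and the smaller box and the other things on the bench are to be left alone.

Things in the scene. Friction and masses are not known exactly. Their poses are not given: they have to be found in the camera images.
- large_box: The larger filter box, fixed: white housing 96 mm wide (its x), 180 mm long (y from -89 to +91 mm), origin at the bench under its middle, z up. The cover slides along its +y on runners 46 mm above the bench, between aluminium side rails 56 mm high with inner faces at x = +-40 mm. The seat runs from y = -85 mm (rear wall, 53 mm high) to -1 mm; from there to the end stop is the parking ledge.
- large_box_well (a point): Mouth of the 48 mm square filter well under the seated cover, box x = 0, y = -43 mm, 40 mm above the bench. The seated cover's centre is over it within 1 mm. Along the seat the rails carry lips, 59 mm high, reaching in to x = +-35 mm, which hold the cover's edges down. Outside the box here, at +x, a brass hose nipple sticks out 22 mm.
- large_box_stop (a point): Middle of the upper inner edge of the end stop, box x = 0, y = +85 mm, 58 mm above the bench. With the cover against it the cover's centre is at y = +45 mm, 88 mm from its seat. On the ledge a channel 60 mm wide lies between the runners, its floor 40 mm above the bench.
- large_box_tab_top (a point): Centre of the top of the larger box's snap tab: grey plastic block with three ridges, 36 mm (x) by 40 mm (y), in the ledge's channel at box x = 0, y = +19 mm, right before the cover's leading edge. Its top starts 53 to 55 mm above the bench and blocks the cover; pressed to its stop it is 42 mm above the bench, below the cover's underside.
- large_box_tab (a joint): How far the larger box's tab is pressed down, m: 0 to 0.002 at the start, 0.013 at its stop. It needs about 5 to 6 N and stays where it is pressed to (it does not spring back). The cover passes over it above about 0.0095.
- large_box_cover: The larger box's sliding cover: loose grey plastic plate 76 mm (x) by 80 mm (y) by 8 mm, 80 to 170 g, origin at the centre of its underside (46 mm above the bench), axes as the box's. On top an upright rib to push against. Slides with light friction (under 2 N) and 2 mm of play on each side.
- large_box_rib (a point): Middle of the larger cover's rib: 50 mm long (x), 10 mm thick (y), 22 mm high above the plate, this point 19 mm above the cover's underside and at y = +17.6 mm in the cover's frame. Behind it (-y) there are 52 mm of flat plate, its top 54 mm above the bench.
- small_box: The smaller filter box, same build: 72 mm (x) by 128 mm (y, -63 to +65 mm), up to 59 mm high with its cover's rib at 76 mm; origin at the bench under its middle. To be left alone. The two boxes may stand either way round, left or right.
- small_box_tab (a joint): How far the smaller box's tab is pressed, m; 0 at the start, must stay unpressed.
- small_box_cover: The smaller box's cover, 52 by 54 mm, origin at the centre of its underside, 46 mm above the bench, at y = -30 mm in the smaller box's frame. Must stay shut.
- vial: Small glass sample jar, 26 mm across, 50 mm high, standing between the boxes; origin under its centre. Bystander.
- beaker: Glass beaker, 64 mm across, 75 mm high, between the boxes and the robot; origin under its centre. Bystander.
- jar: White plastic jar, 60 mm across, 70 mm high, at the left; origin under its centre. Bystander.
- reagent: Amber glass bottle, 70 mm across, 130 mm high, beyond the boxes; origin under its centre. Bystander.
- tip_box: Blue pipette tip box, 80 x 120 x 60 mm, beyond the boxes; origin under its centre. Bystander.
- spatula: Steel spatula, 180 mm long, lying at the right. Bystander.
Things that resemble listed ones, but are neither listed nor needed, are in the scene too. Leave any green or turquoise look-alike of the large_box_cover alone.

How it is judged:
By the outcome, as a careful person would: the job done as asked, in the order asked, and still so for the second after the job is handed in, with the robot touching nothing.
It also fails if it takes over 38 s, if anything falls off the work surface, if the arm or the gripper's body presses on something with over 40 N, if the wrist force passes 120 N, or if a joint passes its speed limit or range.

## Working session

There is one attempt and no reset: what is moved stays moved. The work goes in short steps, Python scripts to look and compute and a tool call to move; the robot and the scene stay as the last step left them, time stands still between calls to the robot, and variables do not carry over. Pictures are saved under pics/ and viewed, on a budget of 10 in all, crops included, one or two more only if the job needs it, and the job is handed in when it is done.

Besides the shell and the picture viewer there is one more tool, called as name(argument=value, ...) on one line, values as JSON. servo_tool: Moves the arm, as the interface text tells. Its arguments: {"type":"object","properties":{"deltas":{"type":"array"},"squeeze":{"type":"number"}},"required":["deltas"]}

```bash
mkdir -p pics; python3 - <<'E'
from bench import env, cams
import cv2
for n in("top","side"):
    cv2.imwrite(f"pics/{n}0.png",cams.grab_frame(n)[:,:,::-1])
    c=cams.calibration(n);print(n,c)
s=env.read_state();print(s)
E
```

```text
top {'intrinsics': array([[427.07696193,   0.        , 319.06292045],
       [  0.        , 427.07696193, 196.01518729],
       [  0.        ,   0.        ,   1.        ]]), 'R': array([[-0.02288266, -0.99933762, -0.02829688],
       [-0.98027682,  0.02798582, -0.19563782],
       [ 0.19630015,  0.02326206, -0.98026789]]), 't': array([0.02894764, 0.50763888, 0.96902336])}
side {'intrinsics': array([[419.3133239 ,   0.        , 316.4637265 ],
       [  0.        , 419.3133239 , 211.40057211],
       [  0.        ,   0.        ,   1.        ]]), 'R': array([[ 0.99978555,  0.01254346,  0.0164777 ],
       [ 0.02000719, -0.79041843, -0.61224049],
       [ 0.00534466,  0.61243886, -0.79049989]]), 't': array([-0.50461418,  0.02066221,  1.03276085])}
{'time': 0.1, 'joint_pos': array([ 1.27027374e+00,  9.17946025e-02,  1.23172680e+00, -1.14105784e-06,
        1.81979408e+00, -5.67090245e-02]), 'qvel': array([ 0.0009677 , -0.00237218, -0.00186233,  0.00099321, -0.00069998,
        0.00048637]), 'joint_torque': array([ 2.65535702e-03, -4.47856736e+01, -4.07572103e+01,  6.99523394e-02,
        2.84703355e-02, -8.32970318e-05]), 'ee_pos': array([0.1447754 , 0.58201069, 0.22163518]), 'tool_rot': array([-3.81996760e-01, -3.11797362e+00,  2.66320012e-03]), 'contact_force': array([ 1.20141802,  0.27598309, -0.23042236]), 'ft_torque': array([ 0.03386952,  0.02086767, -0.00748205]), 'opening': 0.08786704322931227}
```

View pics/top0.png

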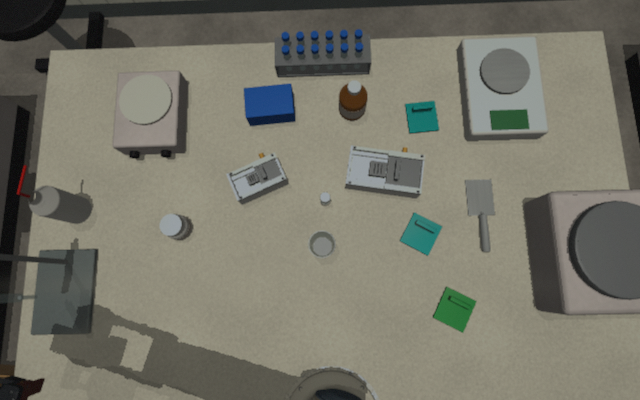

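View pics/side0.png

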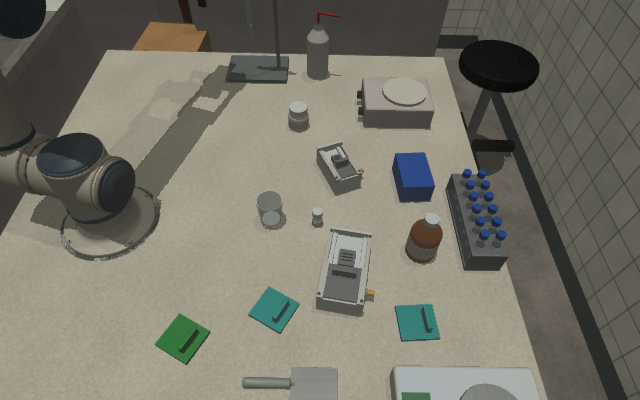

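The larger box is at top px (385,172) and side px (345,270). Its dark cover is at the −y end and its tab towards +y. The smaller box is at top (257,178). The green and turquoise plates at (421,117), (421,234) and (455,309) in the top view are look-alikes. The amber bottle is close by, at (353,100). I'll confirm with one enlarged crop of both views.

```bash
python3 - <<'E'
import cv2,numpy as np
a=cv2.imread("pics/top0.png")[135:205,335:435];b=cv2.imread("pics/side0.png")[220:320,305:385]
a=cv2.resize(a,None,fx=8,fy=8,interpolation=cv2.INTER_CUBIC)
cv2.imwrite("pics/c_top.png",a)
b=cv2.resize(b,None,fx=6,fy=6,interpolation=cv2.INTER_CUBIC);cv2.imwrite("pics/c_side.png",b)
E
```

```text
(no output)
```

View pics/c_top.png

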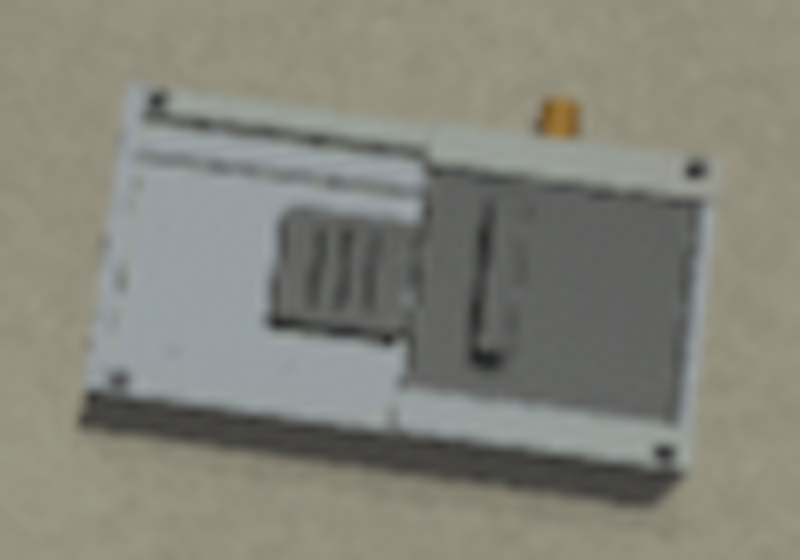

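View pics/c_side.png

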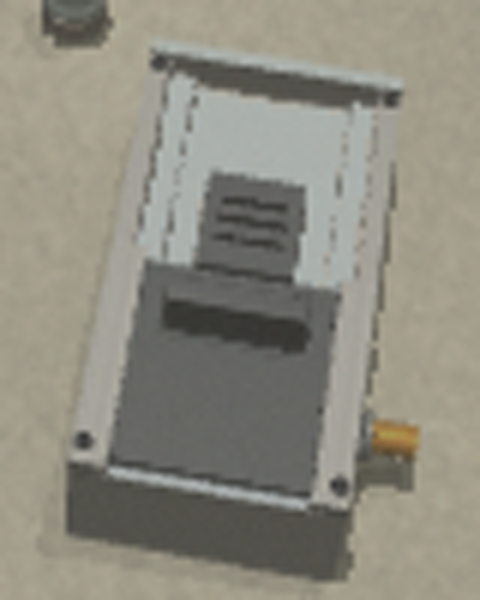

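The crops show the larger box with cover and rib at the −y end (rib about px (396,170) in the full top view) and the tab with three ridges at about (378,169). The nipple is on the +x side, as described, so this is the box meant.

```bash
cat > h.py <<'E'
import numpy as np
from bench import env,cams
from scipy.spatial.transform import Rotation as Ro
def ray(n,uv,z):
    c=cams.calibration(n);R,t=c["R"],c["t"];o=-R.T@t
    d=R.T@np.linalg.inv(c["intrinsics"])@np.array([*uv,1.]);return o+d*(z-o[2])/d[2]
def fit(P,Q):  # box xy -> world
    P,Q=np.array(P),np.array(Q)[:,:2];p,q=P-P.mean(0),Q-Q.mean(0)
    a=np.arctan2((p[:,0]*q[:,1]-p[:,1]*q[:,0]).sum(),(p*q).sum())
    R=np.array([[np.cos(a),-np.sin(a)],[np.sin(a),np.cos(a)]]);t=Q.mean(0)-R@P.mean(0)
    return a,R,t,np.abs((P@R.T+t-Q)*1e3).max()
E
python3 - <<'E'
from h import *
B=[(48,91),(48,-89),(-48,-89),(-48,91)];B=np.array(B)/1e3
T=[(130,88),(718,160),(688,465),(90,392)];S=[(402,85),(350,505),(70,458),(155,45)]
zt=[.058,.056,.056,.058]
for n,C,f,o in(("top",T,8,(335,135)),("side",S,6,(305,220))):
    W=[ray(n,((u+.5)/f-.5+o[0],(v+.5)/f-.5+o[1]),z) for (u,v),z in zip(C,zt)]
    a,R,t,e=fit(B,W);print(n,np.degrees(a),t,"res mm",e)
    for k,y in(("tab",.019),("rib",-.0254)):print(k,R@[0,y]+t)
# tab/rib directly from both views
print("tab",ray("top",(347/8+335,272/8+135),.054),ray("side",(253/6+305,222/6+220),.054))
print("cover back edge/rib top", ray("top",(500/8+335,280/8+135),.076),ray("side",(237/6+305,312/6+220),.076))
print("cap",ray("top",(354,87),.13),ray("side",(432,220),.13))
print(Ro.from_rotvec(env.read_state()["tool_rot"]).as_matrix().round(4))
E
```

```text
top -8.929368709060274 [ 0.5683384 -0.1450707] res mm 1.3980349346853493
tab [ 0.57128752 -0.12630097]
rib [ 0.56439589 -0.17016286]
side -9.72921208372619 [ 0.56793694 -0.1454032 ] res mm 3.452343709980182
tab [ 0.57114779 -0.12667647]
rib [ 0.56364454 -0.17043788]
tab [ 0.56955669 -0.12803742  0.054     ] [ 0.57246019 -0.1271226   0.054     ]
cover back edge/rib top [ 0.56000623 -0.1698821   0.076     ] [ 0.56369135 -0.17703185  0.076     ]
cap [ 0.74671044 -0.07256485  0.13      ] [ 0.74770189 -0.07861266  0.13      ]
[[-9.704e-01  2.414e-01 -5.000e-04]
 [ 2.414e-01  9.704e-01 -1.600e-03]
 [ 1.000e-04 -1.700e-03 -1.000e+00]]
```

servo_tool(deltas=[[[-0.585,-0.585,0.06],-4.8,1],[[-0.585,-0.585,0.06],-4.8,1],[[-0.585,-0.585,0.06],-4.8,1],[[-0.585,-0.585,0.06],-4.8,1],[[-0.585,-0.585,0.06],-4.8,1],[[-0.585,-0.585,0.06],-4.8,1],[[-0.585,-0.585,0.06],-4.8,1],[[-0.585,-0.585,0.06],-4.8,1],[[-0.585,-0.585,0.06],-4.8,1],[[-0.585,-0.585,0.06],-4.8,1],[[-0.585,-0.585,0.06],-4.8,1],[[-0.585,-0.585,0.06],-4.8,1],[[-0.585,-0.585,0.06],-4.8,1],[[-0.585,-0.585,0.06],-4.8,1],[[-0.585,-0.585,0.06],-4.8,1],[[-0.585,-0.585,0.06],-4.8,1],[[-0.585,-0.585,0.06],-4.8,1],[[-0.585,-0.585,0.06],-4.8,1],[[-0.585,-0.585,0.06],-4.8,1],[[-0.585,-0.585,0.06],-4.8,1]], squeeze=20)

```text
time: 1.77
ee_pos: [0.5718, -0.1291, 0.1617]
tool_rot: [-0.252, -3.131, -0.0]
contact_force: [0.9, 0.8, 0.2]
opening: 0.0004
```

servo_tool(deltas=[[[0,0.003,0.04],0,1],[[0,0.003,0.075],0,1],[[0,0.003,0.095],0,1],[[0,0.003,0.095],0,1],[[0,0.003,0.095],0,1]])

```text
time: 2.18
ee_pos: [0.5708, -0.1235, 0.0662]
tool_rot: [-0.251, -3.128, -0.001]
contact_force: [0.6, -0.4, 1.0]
opening: 0.0003
```

```bash
python3 - <<'E'
from bench import env, cams
import cv2,numpy as np
b=cams.grab_frame("side")[210:325,290:400,::-1]
a=cams.grab_frame("top")[125:215,330:440,::-1]
f=lambda i:cv2.resize(i,None,fx=5,fy=5,interpolation=cv2.INTER_CUBIC)
a,b=f(a)[:,:400],f(b)[:,:400]
o=np.zeros((575,800,3),np.uint8);o[:450,:400]=a;o[:,400:]=b
cv2.imwrite("pics/p1.png",o);print(env.read_state()["ee_pos"])
E
```

```text
[ 0.57274606 -0.12381904  0.06985306]
```

View pics/p1.png

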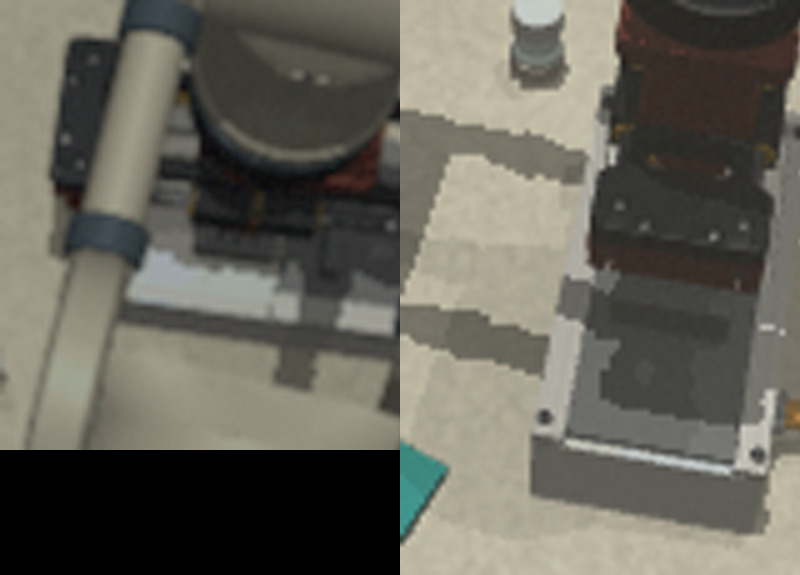

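The gripper hides the tab, but it lines up with the box; the rib and cover are free and shut. Pressing now.

servo_tool(deltas=[[[0,-0.001,0.01],0,1],[[0,-0.001,0.015],0,1],[[0,-0.001,0.019],0,1],[[0,-0.001,0.023],0,1],[[0,-0.001,0.025],0,1],[[0,-0.001,0.025],0,1],[[0,-0.001,0.025],0,1]])

```text
time: 2.87
ee_pos: [0.5723, -0.1248, 0.0433]
tool_rot: [0.251, 3.13, -0.001]
contact_force: [3.3, -1.1, 3.2]
opening: 0.0005
```

servo_tool(deltas=[[[0,0,0.002],0,1],[[0,0,0.003],0,1],[[0,0,0.003],0,1],[[0,0,0.003],0,1]])

```text
time: 3.2
ee_pos: [0.5724, -0.1249, 0.0422]
tool_rot: [0.251, 3.129, -0.001]
contact_force: [-1.7, 0.3, 13.3]
opening: 0.0007
```

servo_tool(deltas=[[[0,0,-0.035],0,1],[[0,0,-0.07],0,1],[[0,0,-0.07],0,1],[[0,-0.038,-0.07],0,1],[[0,-0.076,-0.07],0,1],[[0,-0.076,-0.07],0,1],[[0,-0.076,-0.07],0,1]])

```text
time: 3.78
ee_pos: [0.5584, -0.2009, 0.1084]
tool_rot: [-0.256, -3.129, -0.001]
contact_force: [0.5, 0.1, -0.8]
opening: 0.0003
```

```bash
python3 - <<'E'
from bench import env, cams
import cv2,numpy as np
b=cams.grab_frame("side")[210:325,290:400,::-1]
cv2.imwrite("pics/p2.png",cv2.resize(b,None,fx=5,fy=5,interpolation=cv2.INTER_CUBIC));s=env.read_state();print(s["ee_pos"],s["contact_force"])
E
```

```text
[ 0.5587088  -0.19973365  0.10843635] [-0.03959043 -0.44090342  0.56003201]
```

View pics/p2.png

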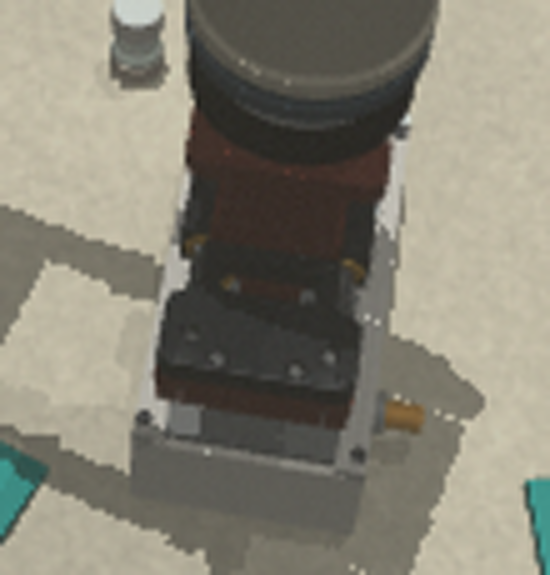

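The tool sits squarely over the cover plate behind the rib. I'll lower it next to the rib, clear of the plate.

servo_tool(deltas=[[[0,0,0.025],0,1],[[0,0,0.042],0,1],[[0,0,0.048],0,1],[[0,0,0.048],0,1],[[0,0,0.048],0,1]])

```text
time: 4.25
ee_pos: [0.5596, -0.1988, 0.0617]
tool_rot: [-0.249, -3.131, -0.001]
contact_force: [0.1, 0.3, 0.0]
opening: 0.0006
```

servo_tool(deltas=[[[0,0.004,0],0,1],[[0,0.008,0],0,1],[[0,0.012,0],0,1],[[0,0.016,0],0,1],[[0,0.02,0],0,1],[[0,0.025,0],0,1],[[0,0.03,0],0,1],[[0,0.03,0],0,1]])

```text
time: 4.92
ee_pos: [0.5646, -0.1691, 0.0618]
tool_rot: [0.25, 3.131, 0.001]
contact_force: [0.7, 0.5, -0.0]
opening: 0.0007
```

Low force, so the cover is sliding freely. I'll continue.

servo_tool(deltas=[[[0,0.005,0],0,1],[[0,0.01,0],0,1],[[0,0.015,0],0,1],[[0,0.02,0],0,1],[[0,0.025,0],0,1],[[0,0.03,0],0,1],[[0,0.035,0],0,1],[[0,0.04,0],0,1],[[0,0.045,0],0,1],[[0,0.05,0],0,1],[[0,0.054,0],0,1],[[0,0.057,0],0,1],[[0,0.057,0],0,1]])

```text
time: 6.0
ee_pos: [0.5735, -0.1129, 0.0615]
tool_rot: [-0.25, -3.131, -0.001]
contact_force: [0.2, -0.2, 0.1]
opening: 0.0003
```

```bash
python3 - <<'E'
from bench import env, cams
import cv2,numpy as np
b=cams.grab_frame("side")[210:325,290:400,::-1]
cv2.imwrite("pics/p3.png",cv2.resize(b,None,fx=5,fy=5,interpolation=cv2.INTER_CUBIC));s=env.read_state();print(s["ee_pos"],s["contact_force"])
E
```

```text
[ 0.57336626 -0.11312032  0.06138569] [ 0.39154403 -0.00505376  0.3328209 ]
```

View pics/p3.png

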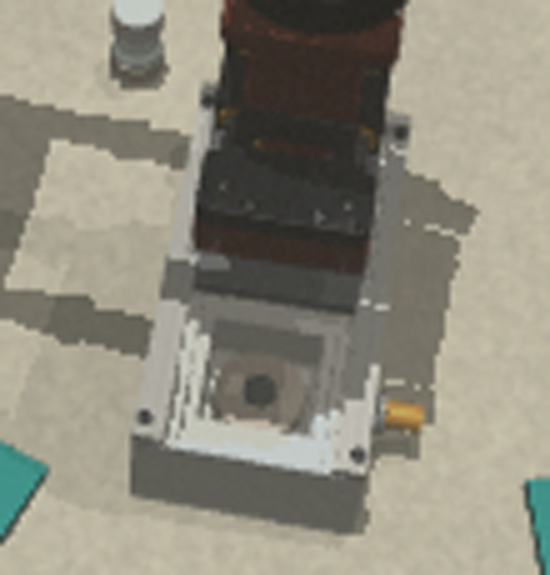

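The well is open (about px (260,390) in this crop) and the cover is nearly at the stop. I expect about 10 mm more.

servo_tool(deltas=[[[0,0.003,0],0,1],[[0,0.006,0],0,1],[[0,0.008,0],0,1],[[0,0.01,0],0,1],[[0,0.01,0],0,1]])

```text
time: 6.47
ee_pos: [0.575, -0.1034, 0.0615]
tool_rot: [-0.25, -3.131, -0.001]
contact_force: [0.7, -0.7, 0.7]
opening: 0.0007
```

servo_tool(deltas=[[[0,0.0015,0],0,1],[[0,0.003,0],0,1],[[0,0.004,0],0,1],[[0,0.004,0],0,1]])

```text
time: 6.8
ee_pos: [0.5757, -0.0998, 0.0617]
tool_rot: [0.251, 3.132, 0.0]
contact_force: [0.3, 0.3, -0.1]
opening: 0.0003
```

servo_tool(deltas=[[[0,0.0015,0],0,1],[[0,0.003,0],0,1],[[0,0.004,0],0,1],[[0,0.004,0],0,1]])

```text
time: 7.13
ee_pos: [0.576, -0.0967, 0.0619]
tool_rot: [-0.252, -3.131, 0.002]
contact_force: [-2.6, -4.0, 1.6]
opening: 0.0005
```

servo_tool(deltas=[[[0,0.001,0],0,1],[[0,0.0015,0],0,1],[[0,0.0015,0],0,1]])

```text
time: 7.38
ee_pos: [0.5761, -0.0964, 0.0622]
tool_rot: [-0.253, -3.131, 0.005]
contact_force: [-4.0, -8.1, 2.6]
opening: 0.0007
```

The cover is against the stop: force rises to 8 N with no further travel. Backing off, lifting and clearing the view.

servo_tool(deltas=[[[0,-0.01,0],0,1],[[0,-0.02,0],0,1],[[0,-0.02,0],0,1],[[0,-0.02,-0.04],0,1],[[0,-0.02,-0.08],0,1],[[0,-0.02,-0.12],0,1],[[0,-0.02,-0.15],0,1],[[0,-0.02,-0.15],0,1],[[0.05,0.4,-0.15],0,1],[[0.05,0.4,-0.15],0,1],[[0.05,0.4,-0.15],0,1],[[0.05,0.4,-0.15],0,1],[[0.05,0.4,-0.15],0,1],[[0.05,0.4,-0.15],0,1],[[0.05,0.4,-0.15],0,1],[[0.05,0.4,-0.15],0,1],[[0.05,0.4,-0.15],0,1],[[0.05,0.4,-0.15],0,1],[[0.05,0.4,-0.15],0,1],[[0.05,0.4,-0.15],0,1]])

```text
time: 9.05
ee_pos: [0.59, 0.3111, 0.2097]
tool_rot: [-0.244, -3.13, 0.001]
contact_force: [1.3, 0.4, 0.7]
opening: 0.0007
```

```bash
python3 - <<'E'
from bench import env, cams
import cv2,numpy as np
T=cams.grab_frame("top")[:,:,::-1];S=cams.grab_frame("side")[:,:,::-1]
o=np.zeros((600,800,3),np.uint8)
f=lambda i,s:cv2.resize(i,None,fx=s,fy=s,interpolation=cv2.INTER_CUBIC)
o[:250,:400]=f(T,.625);o[:250,400:]=f(S,.625)
o[250:600,:500]=f(T[135:205,335:435],5);o[250:600,500:]=f(S[220:320,301:387],3.5)[:350,:300]
cv2.imwrite("pics/p4.png",o)
cv2.imwrite("pics/S4.png",S);cv2.imwrite("pics/T4.png",T)
s=env.read_state();print(s["time"],s["ee_pos"],s["contact_force"])
E
```

```text
9.15 [0.59085803 0.30768594 0.21089728] [ 0.74812342 -0.63697429 -0.30620069]
```

View pics/p4.png

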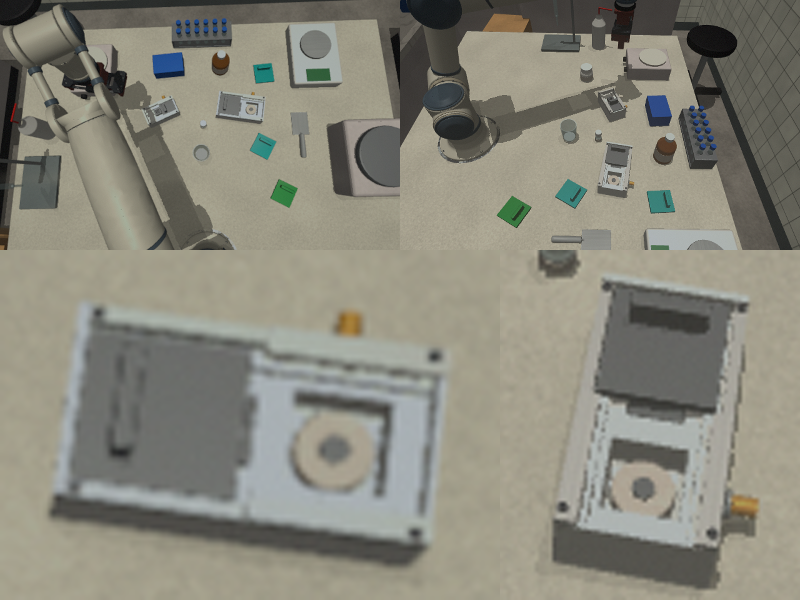

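The cover lies flat against the end stop, the well is open with its filter in view, and the other things stand where they were. The gripper is clear at z = 0.21 m.

```bash
python3 -c "
from bench import env
print(env.finish_job())"
```

```text
the job is handed in; nothing more can be done
None
```

The larger filter box is open and the job is handed in, at about 9 s of the 38 s allowed.

- **Tab:** I pressed it with the closed fingers until they met its stop, reading z = 42 mm and 13 N.
- **Cover:** I pushed it by the rib, at low force, until it met the end stop. There the force rose to about 9 N and it moved no further.
- **Clearing:** I backed the fingers off the rib, lifted them and moved the arm away.

**Last checks:** Both camera views show the cover flat against the end stop and the filter well open. The smaller box's cover is shut and the bystanders and look-alikes look unmoved. The gripper is clear of everything.

**Disagreements and limits:** The two views differed by about 1° and under 1 mm on the box's pose. My rib estimates differed by about 7 mm, which did not affect the push. I judged the bystanders and the smaller box by eye only, and the tab's depth from finger height and force, because the gripper hid it.

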